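# Fold the trivet flat and set it to the scribed line

## Task

Fold the trivet flat by pressing its raised leaf down onto the frame, and seat it with a firm press of about 15 N. Then push the flat trivet along the ledge until its far edge lies along the line scribed in the stone, square to it and not pushed over it; there is no stop. Never load the trivet with more than 20 N, leave the other things alone, and let go.

Things in the scene. Friction and masses are not known exactly. Their poses are not given: they have to be found in the camera images.
- line: straight dark line scribed in the grey limestone ledge, 4 mm wide, 320 mm long, with nothing standing up. Origin: middle of the line, on the stone surface. y axis runs along the line; x axis points across it, away from the trivet: the trivet is pushed along +x and waits on the -x side.
- trivet: loose cast-aluminium trivet on the ledge, about 0.85 kg (varies): slatted frame 120 mm (x) by 150 mm (y), 16 mm high. Origin: centre of its underside. x axis points to the far edge (60 mm off), which goes to the line; the near edge, an upright face 16 mm high to push on, is at x = -60 mm. Slides with dry friction, stops when the push stops.
- edge_left (a point): the far edge's corner at the trivet's +y side, at the underside
- edge_right (a point): the far edge's corner at the trivet's -y side, at the underside
- leaf (a joint): hinge of the leaf: 0 = folded flat on the frame, grows to 1.0 rad as the leaf's near end rises. It starts open, stays where it is left and has a stiff hinge (0.25 N m: about 5 N at the pressing point) until it bears at 0 on hard rubber buffers that give under 1 mm: there the force rises steeply.
- leaf_press (a point): pressing point on top of the leaf's solid central strip (34 mm wide), 55 mm from the hinge. The leaf is an aluminium grid 85 mm from hinge to near end, 104 mm wide, 6 mm thick; its hinge pin runs along the trivet's y at x = +45 mm, z = 19.5 mm in the trivet's frame; folded flat, the leaf's top is 22.5 mm above the ledge.
- molcajete: bystander: dark stone mortar on three feet, 170 mm across, 100 mm high; origin at the centre of its underside. Leave alone.
- bowl: bystander: aluminium basting bowl, 140 mm across, 60 mm high; origin at the centre of its underside. Leave alone.
- tub: bystander: lidded plastic tub 118 x 158 x 84 mm; origin at the centre of its underside. Leave alone.
- tongs: bystander: wooden tongs lying flat, 260 mm long along x, about 60 mm wide, 12 mm high; origin at their centre, underside. Leave alone.
Not all that is in view belongs to the job. Several things have the shape of the trivet; the one meant has the colours described above.

How it is judged:
On the way, in this order (a step that is already met when the one before it is completed fails the run):
1. the leaf is folded flat and firmly pressed on its seat (over 10 N) (value of joint leaf below 0.03 rad and contact force between the fingers and leaf above 10 N), for 0.2 s.
2. the trivet's far edge is on the line at both corners (x of each of edge_left, edge_right in the frame of line above -0.004 m), for 0.2 s.
At the end, for the whole second after the job is handed in: Both corners of the trivet's far edge lie within 4 mm of the middle of the scribed line and within its length, the leaf is folded flat (under 0.04 rad), and the trivet lies flat and at rest on the ledge (all of step 2 and x of each of edge_left, edge_right in the frame of line below 0.004 m and y of edge_left in the frame of line below 0.16 m and y of edge_right in the frame of line above -0.16 m and value of joint leaf below 0.04 rad and angle between trivet's own z axis and vertical below 0.05 rad and height (world z) of trivet below 0.006 m and linear speed of trivet below 0.01 m/s); the robot touches nothing.
It fails at once if the trivet is loaded by the robot with more than 20 N (contact force between any of the fingers, the arm and trivet above 20 N).
It fails at once if a corner of the far edge is pushed more than 8 mm over the line (x of any of edge_left, edge_right in the frame of line above 0.008 m).
It fails at once if a bystander is moved more than 15 mm (distance of any of molcajete, bowl, tub, tongs from where it was at the start of the episode above 0.015 m).
It also fails if it takes over 64 s, if anything falls off the work surface, if the arm or the gripper's body presses on something with over 40 N, if the wrist force passes 120 N, or if a joint passes its speed limit or range.

## Robot

A 6-joint arm with a two-finger parallel gripper is mounted at the origin on the work surface. World frame = base frame: x ahead of the robot, y to its left, z up, the work surface at z = 0. Lengths are in m, angles in rad, forces in N, time in s.
With the tool pointing down it reaches from about 0.4 to 0.825 m from the base axis. Payload 7 kg.
Tool frame: the origin (TCP) lies midway between the tips of the shut fingers; the grasp point (between the pads) lies hold_point_z behind it (hold_point_z is the distance from the TCP to the grasp point, in m); z points along the fingers, y is the line along which they close (so a half turn about z gives the same grasp; the last joint's range is limited). The gripper opens to 88 mm and grips with 3 to 60 N. Pads are 19 mm wide; open, the fingers measure 130 mm over their backs; the gripper's body (78 mm by 193 mm) begins 47 mm behind the grasp point.
Start: joints at [-0.831, 0.359, 0.012, 0, -1.224, -0.288], TCP at [0.295, -0.607, 0.227] pointing down, gripper open.
Joint ranges: [-3.07, 3.07], [-1.43, 2.12], [-1.02, 1.25], [-3.03, 1.67], [-3.05, -0], [-3.03, 3.03]. Speed limits (rad/s): [2.39, 2.39, 3.01, 3.14, 3.14, 3.14].

## Interface

Orientations are given as [roll, pitch, yaw] about the fixed x, y, z axes, in that order (R = Rz(yaw) Ry(pitch) Rx(roll)).
In Python, from station import * gives the robot as it stands.
- The arm moves only by the tool apply_moves, never from a script. Its argument "steps" is a list of rows, each an object with "translation": the shift along the world's x, y, z scaled (see below), a list of three; "rotation": the turn, a rotation vector about the world's x, y, z scaled (see below), a list of three. A call has exactly 10 rows; each row is the pose to reach, as a shift and turn from the pose commanded when the call began; what a row does not reach only later rows make up. The controller multiplies each number of a shift by 250 mm and each number of a turn by 30 degrees. A row lasts 1/12 s, in which the tool goes at most 41.7 mm and 7.16 degrees, less where a joint would pass 70% of its speed; a pose out of reach is approached as far as the arm can. A call with a number of a shift or a turn outside -1 to 1 is refused whole. A call with a gripper value outside its range is refused whole. "jaw" is the closure, from -1 (fully open) to 1 (shut), so that 0 is half open, set as the call begins (left out, the last holds). The fingers move at their own pace and stop on an object; "newtons" is the grip in N (left out, the last holds). Time passes only in rows, so rows that repeat a pose let the fingers close, or fill a call up. It gives the time, the measured TCP pose, the force, the opening and the grip force at its end, in the units of the state.
- get_state(): the state, without advancing time (a new reading comes with each control period).
- grab_frame(name): name is "scene" or "top"; returns the picture (420x560x3 uint8, blue, green, red); there is no depth.
- camera_model(name): a dict with "fx", "fy", "cx", "cy" (pixels), "xyz" and "rotation" of the camera in the world. Camera axes: x right, y down, z forward; pixel columns grow to the right and rows downward; lengths in m; the calibration is good to about 2 mm. A picture is of the moment at which its call begins. camera_model takes no time and is no camera call.
- job_done(): hands the job in; it is judged then, once.
The state is a dict: "t": time; "q": joint angles; "qd": joint speeds; "joint_efforts": joint torques, N m; "eef_pos": TCP position; "ee_rot": TCP orientation; "force": force on the tool from outside, world axes, zero at the start; "moment": the same for the moment, N m; "width": finger opening in m; "gripper_force": force on a finger pad.
Only numpy, scipy, OpenCV 4.12 (cv2) and the standard library are available. Lean on these libraries where they do the work, as an engineer would, in place of code of your own. Each camera call takes 0.05 s, during which the arm holds its last target. There are 200 camera calls.

## Working session

There is one attempt and no reset: what is moved stays moved. The work goes in short steps, Python scripts to look and compute and a tool call to move; the robot and the scene stay as the last step left them, time stands still between calls to the robot, and variables do not carry over. Pictures are saved under pics/ and viewed, at most 11 in all, crops included, and the job is handed in when it is done.

Besides the shell and the picture viewer there is one more tool, called by a JSON object that holds its "method" and its "body", one argument or row to a line. apply_moves: Moves the arm, as the interface text tells. Shifts and turns lie within -1 to 1; 1 stands for 250 mm of shift or 30 degrees of turn. Its arguments: {"type":"object","properties":{"steps":{"type":"array"},"jaw":{"type":"number"},"newtons":{"type":"number"}},"required":["steps"]}

```bash
mkdir -p pics
python3 - <<'E'
from station import *
import cv2
s=get_state();print({k:s[k] for k in('t','eef_pos','ee_rot','force','width')})
for n in('scene','top'):
    cv2.imwrite(f'pics/{n}0.png',cv2.resize(grab_frame(n),(784,588),interpolation=cv2.INTER_CUBIC));print(camera_model(n))
E
```

```text
{'t': 0.0, 'eef_pos': array([ 0.29447196, -0.60683965,  0.22560659]), 'ee_rot': array([ 3.13991908e+00, -1.16196750e-04, -2.68991368e+00]), 'force': array([ 0.49995928, -0.18217646,  0.51433369]), 'width': 0.08770639110201396}
{'fx': 538.5200852471247, 'fy': 538.5200852471247, 'cx': 280.3209935574564, 'cy': 215.57206568567653, 'xyz': array([ 1.25620878, -0.14806687,  1.17376252]), 'rotation': array([-2.57961358,  0.01560322,  1.23751059])}
{'fx': 489.8902798527331, 'fy': 489.8902798527331, 'cx': 280.78329008904905, 'cy': 219.65005215987176, 'xyz': array([0.29750594, 0.03826271, 1.42500518]), 'rotation': array([-2.92604853e+00,  1.03247807e-04, -1.58145505e+00])}
```

View pics/scene0.png

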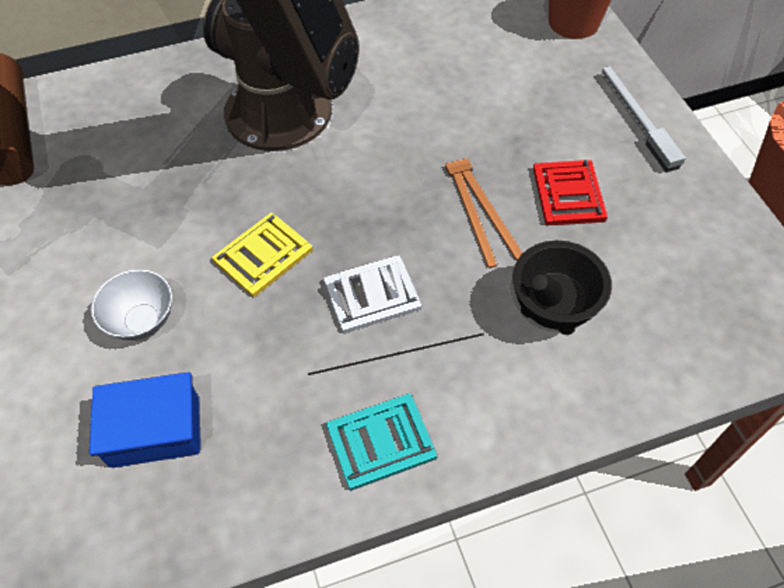

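View pics/top0.png

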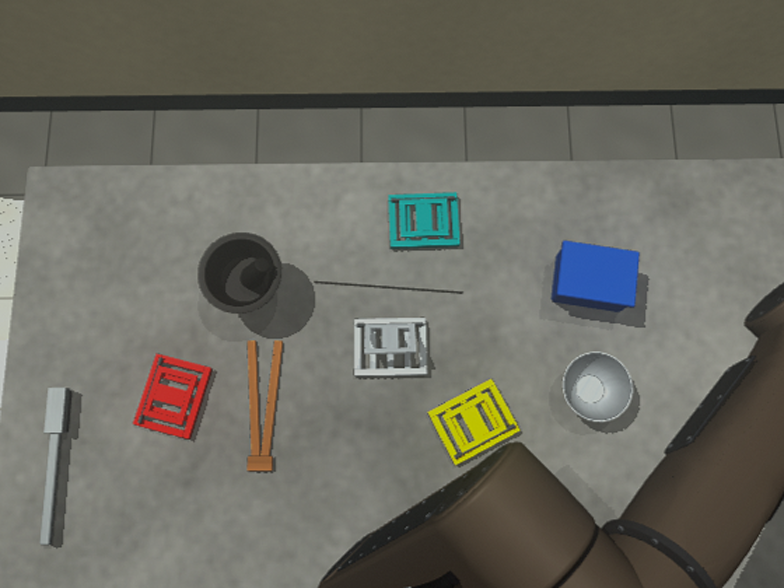

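The two pictures show the white aluminium trivet at top ≈(391,347) and scene ≈(372,292). The scribed line runs (315,282)–(462,293) in top and (309,374)–(482,335) in scene. The other trivets are teal, yellow and red. I'll enlarge the trivet next.

```bash
cat > h.py <<'E'
from station import *
import cv2, numpy as np
from scipy.spatial.transform import Rotation as R
def ray(n,u,v,z):
    c=camera_model(n);d=R.from_euler('xyz',c['rotation']).apply([(u-c['cx'])/c['fx'],(v-c['cy'])/c['fy'],1])
    return c['xyz']+d*(z-c['xyz'][2])/d[2]
def proj(n,p):
    c=camera_model(n);q=R.from_euler('xyz',c['rotation']).inv().apply(np.array(p)-c['xyz'])
    return q[...,:2]/q[...,2:]*[c['fx'],c['fy']]+[c['cx'],c['cy']]
def crop(n,x,y,w,h,k,f,img=None):
    im=grab_frame(n) if img is None else img
    cv2.imwrite(f,cv2.resize(im[y:y+h,x:x+w],None,fx=k,fy=k,interpolation=cv2.INTER_CUBIC))
E
python3 - <<'E'
from h import *
crop('top',220,195,130,90,6,'pics/t1.png')
crop('scene',215,175,135,100,5.9,'pics/s1.png')
# check line both cams (native px = view/1.4)
for n,ps in(('top',[(315,282),(462,293)]),('scene',[(309,374),(482,335)])):
    a=[ray(n,u/1.4,v/1.4,0) for u,v in ps];print(n,np.round(a,4),np.linalg.norm(a[0]-a[1]))
E
```

```text
top [[ 0.6673  0.202   0.    ]
 [ 0.6397 -0.1125  0.    ]] 0.315642178350326
scene [[ 0.643  -0.1087  0.    ]
 [ 0.6717  0.2042  0.    ]] 0.31426946570163483
```

View pics/t1.png

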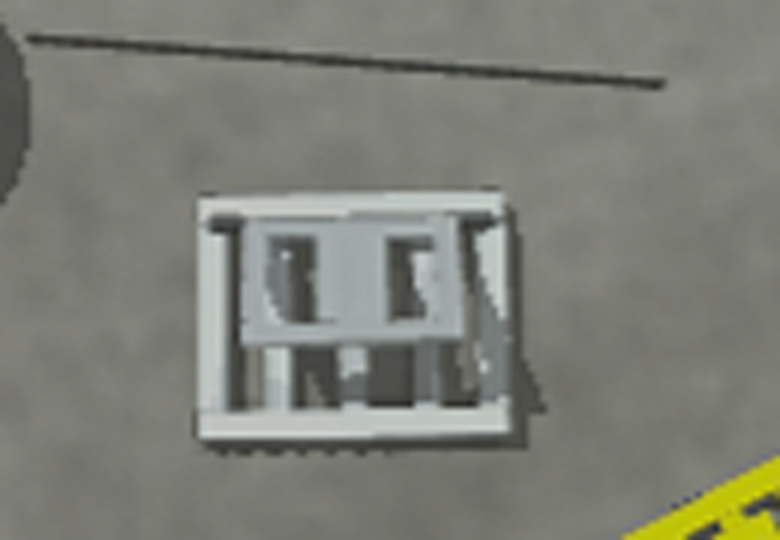

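View pics/s1.png

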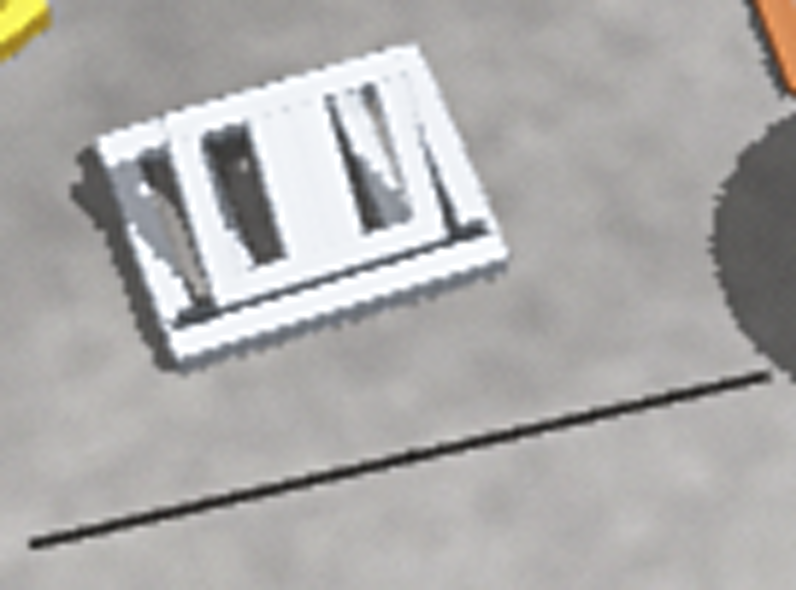

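The top crop shows the line at (30,39)–(664,84) and the trivet's top corners at (199,198), (503,190), (510,431) and (199,438). The scene crop shows the line at (33,544)–(768,377) and the top corners at (180,350), (508,258), (415,46) and (98,142).

Run:
```python
from h import *
from scipy.optimize import least_squares
T=lambda p:(220+(p[0]+.5)/6-.5,195+(p[1]+.5)/6-.5); S=lambda p:(215+(p[0]+.5)/5.9-.5,175+(p[1]+.5)/5.9-.5)
L={}
def fit(n,M,line,cor):
    a,b=[ray(n,*M(p),0)[:2] for p in line]
    if a[1]<b[1]:a,b=b,a
    lc=(a+b)/2;ly=np.arctan2(*( (a-b)[::-1]))-np.pi/2
    C=np.array([ray(n,*M(p),.016)[:2] for p in cor])  # FL FR NR NL
    m=np.array([[60,75],[60,-75],[-60,-75],[-60,75]])/1e3
    f=lambda x:(m@np.array([[np.cos(x[2]),np.sin(x[2])],[-np.sin(x[2]),np.cos(x[2])]])+x[:2]-C).ravel()
    r=least_squares(f,[*C.mean(0),0])
    print(n,'line',lc.round(4),np.degrees(ly).round(2),np.linalg.norm(a-b).round(4),'trivet',r.x[:2].round(4),np.degrees(r.x[2]).round(2),'res mm',(r.fun*1e3).round(1),'sides',np.linalg.norm(C-np.roll(C,-1,0),axis=1).round(4))
    c,s=np.cos(ly),np.sin(ly);FF=m[:2]@np.array([[np.cos(r.x[2]),np.sin(r.x[2])],[-np.sin(r.x[2]),np.cos(r.x[2])]])+r.x[:2]-lc
    print('  corners in line frame',(FF@np.array([[c,-s],[s,c]])).round(4))
fit('top',T,[(30,39),(664,84)],[(199,198),(503,190),(510,431),(199,438)])
fit('scene',S,[(33,544),(768,377)],[(508,258),(180,350),(98,142),(415,46)])
```

```text
top line [0.6551 0.045 ] -4.8 0.3176 trivet [0.5253 0.043 ] 0.6 res mm [ 1.4  1.   0.6 -0.3 -1.1 -0.6 -0.9 -0.1] sides [0.1487 0.1183 0.1495 0.1176]
  corners in line frame [[-0.0765  0.0675]
 [-0.0624 -0.0819]]
scene line [0.6558 0.0483] -5.12 0.3172 trivet [0.5265 0.0453] 0.11 res mm [-0.1  1.2  3.9 -2.6 -2.7 -0.  -1.1  1.5] sides [0.1462 0.1135 0.1486 0.119 ]
  corners in line frame [[-0.0757  0.0657]
 [-0.062  -0.0837]]
```

Both cameras agree to about 2 mm. The trivet is at ≈(0.526, 0.0445) with yaw ≈0.4°, and the line is at ≈(0.6555, 0.0467) with yaw ≈-4.95°. I'll move above the leaf with the fingers shut.

{"method": "apply_moves", "body": {
  "steps": [
    {"translation":[0.06,0.15,0],"rotation":[0,0,-0.1]},
    {"translation":[0.12,0.3,0],"rotation":[0,0,-0.2]},
    {"translation":[0.18,0.45,0],"rotation":[0,0,-0.3]},
    {"translation":[0.24,0.6,0],"rotation":[0,0,-0.4]},
    {"translation":[0.3,0.75,0],"rotation":[0,0,-0.5]},
    {"translation":[0.36,0.9,0],"rotation":[0,0,-0.5]},
    {"translation":[0.4,1,0],"rotation":[0,0,-0.5]},
    {"translation":[0.4,1,0],"rotation":[0,0,-0.5]},
    {"translation":[0.4,1,0],"rotation":[0,0,-0.5]},
    {"translation":[0.4,1,0],"rotation":[0,0,-0.5]}
  ],
  "jaw": 1,
  "newtons": 20
}}

```text
t: 1.03
eef_pos: [0.3948, -0.3573, 0.2267]
ee_rot: [-3.141, 0.0, -2.951]
force: [0.1, -0.1, 0.5]
width: 0.0264
gripper_force: 0.0
```

{"method": "apply_moves", "body": {
  "steps": [
    {"translation":[0.06,0.15,0],"rotation":[0,0,-0.1]},
    {"translation":[0.12,0.3,0],"rotation":[0,0,-0.2]},
    {"translation":[0.18,0.45,0],"rotation":[0,0,-0.3]},
    {"translation":[0.24,0.6,0],"rotation":[0,0,-0.4]},
    {"translation":[0.3,0.75,0],"rotation":[0,0,-0.5]},
    {"translation":[0.36,0.9,0],"rotation":[0,0,-0.5]},
    {"translation":[0.4,1,0],"rotation":[0,0,-0.5]},
    {"translation":[0.4,1,0],"rotation":[0,0,-0.5]},
    {"translation":[0.4,1,0],"rotation":[0,0,-0.5]},
    {"translation":[0.4,1,0],"rotation":[0,0,-0.5]}
  ]
}}

```text
t: 1.87
eef_pos: [0.4945, -0.1082, 0.2262]
ee_rot: [-3.141, -0.001, 3.069]
force: [-1.0, 0.4, -0.1]
width: 0.0002
gripper_force: 0.0
```

{"method": "apply_moves", "body": {
  "steps": [
    {"translation":[0.04,0.12,-0.05],"rotation":[0,0,0]},
    {"translation":[0.08,0.24,-0.1],"rotation":[0,0,0]},
    {"translation":[0.12,0.36,-0.15],"rotation":[0,0,0]},
    {"translation":[0.16,0.48,-0.2],"rotation":[0,0,0]},
    {"translation":[0.2,0.6,-0.25],"rotation":[0,0,0]},
    {"translation":[0.212,0.608,-0.3],"rotation":[0,0,0]},
    {"translation":[0.212,0.608,-0.35],"rotation":[0,0,0]},
    {"translation":[0.212,0.608,-0.4],"rotation":[0,0,0]},
    {"translation":[0.212,0.608,-0.42],"rotation":[0,0,0]},
    {"translation":[0.212,0.608,-0.42],"rotation":[0,0,0]}
  ]
}}

```text
t: 2.7
eef_pos: [0.5469, 0.043, 0.1202]
ee_rot: [-3.14, -0.002, 3.068]
force: [-0.4, 0.1, -0.7]
width: 0.0003
gripper_force: 0.0
```

{"method": "apply_moves", "body": {
  "steps": [
    {"translation":[0,0,-0.06],"rotation":[0,0,0]},
    {"translation":[0,0,-0.12],"rotation":[0,0,0]},
    {"translation":[0,0,-0.15],"rotation":[0,0,0]},
    {"translation":[0,0,-0.17],"rotation":[0,0,0]},
    {"translation":[0,0,-0.18],"rotation":[0,0,0]},
    {"translation":[-0.012,0,-0.187],"rotation":[0,0,0]},
    {"translation":[-0.022,0,-0.195],"rotation":[0,0,0]},
    {"translation":[-0.032,0,-0.203],"rotation":[0,0,0]},
    {"translation":[-0.042,0,-0.21],"rotation":[0,0,0]},
    {"translation":[-0.042,0,-0.21],"rotation":[0,0,0]}
  ]
}}

```text
t: 3.53
eef_pos: [0.5365, 0.0447, 0.069]
ee_rot: [3.142, -0.0, 3.07]
force: [-0.7, 0.4, -1.3]
width: 0.0007
gripper_force: 0.0
```

Run:
```python
from h import *
crop('scene',195,135,200,150,4,'pics/s2.png')
```

```text
(no output)
```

View pics/s2.png

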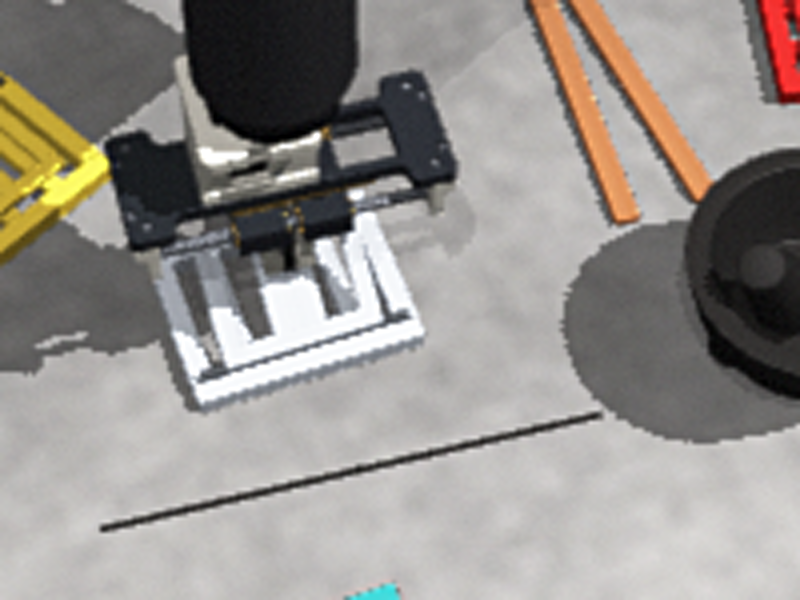

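The shut fingers are over the central strip at about (290,260) in the crop, with no contact force yet. I'll carry on along the arc.

{"method": "apply_moves", "body": {
  "steps": [
    {"translation":[-0.009,0,-0.008],"rotation":[0,0,0]},
    {"translation":[-0.018,0,-0.018],"rotation":[0,0,0]},
    {"translation":[-0.027,0,-0.028],"rotation":[0,0,0]},
    {"translation":[-0.036,0,-0.038],"rotation":[0,0,0]},
    {"translation":[-0.043,0,-0.049],"rotation":[0,0,0]},
    {"translation":[-0.05,0,-0.06],"rotation":[0,0,0]},
    {"translation":[-0.057,0,-0.071],"rotation":[0,0,0]},
    {"translation":[-0.063,0,-0.082],"rotation":[0,0,0]},
    {"translation":[-0.063,0,-0.082],"rotation":[0,0,0]},
    {"translation":[-0.063,0,-0.082],"rotation":[0,0,0]}
  ]
}}

```text
t: 4.42
eef_pos: [0.5211, 0.0447, 0.0482]
ee_rot: [-3.141, -0.001, 3.07]
force: [0.9, 0.5, 0.0]
width: 0.0005
gripper_force: 0.1
```

{"method": "apply_moves", "body": {
  "steps": [
    {"translation":[-0.004,0,-0.01],"rotation":[0,0,0]},
    {"translation":[-0.008,0,-0.02],"rotation":[0,0,0]},
    {"translation":[-0.012,0,-0.03],"rotation":[0,0,0]},
    {"translation":[-0.015,0,-0.035],"rotation":[0,0,0]},
    {"translation":[-0.016,0,-0.04],"rotation":[0,0,0]},
    {"translation":[-0.018,0,-0.045],"rotation":[0,0,0]},
    {"translation":[-0.018,0,-0.05],"rotation":[0,0,0]},
    {"translation":[-0.019,0,-0.055],"rotation":[0,0,0]},
    {"translation":[-0.02,0,-0.06],"rotation":[0,0,0]},
    {"translation":[-0.02,0,-0.065],"rotation":[0,0,0]}
  ]
}}

```text
t: 5.25
eef_pos: [0.516, 0.0446, 0.0321]
ee_rot: [-3.141, -0.001, 3.07]
force: [-2.3, 0.4, 3.1]
width: 0.0004
gripper_force: 1.4
```

Run:
```python
from h import *
crop('scene',215,155,130,100,6,'pics/s3.png')
s=get_state();print(s['eef_pos'],s['force'])
```

```text
[0.51592409 0.04462761 0.03184058] [-1.41778679  1.84832472  2.16709002]
```

View pics/s3.png

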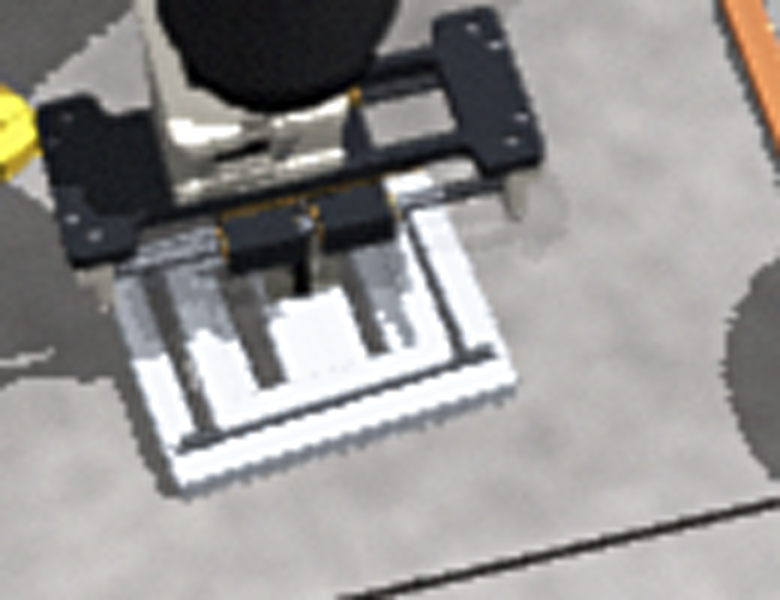

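The leaf is nearly flat under the fingertips at (305,290), and about 3 N is showing. I'll ease it down onto the seat.

{"method": "apply_moves", "body": {
  "steps": [
    {"translation":[0,0,-0.003],"rotation":[0,0,0]},
    {"translation":[0,0,-0.006],"rotation":[0,0,0]},
    {"translation":[0,0,-0.009],"rotation":[0,0,0]},
    {"translation":[0,0,-0.012],"rotation":[0,0,0]},
    {"translation":[0,0,-0.015],"rotation":[0,0,0]},
    {"translation":[0,0,-0.018],"rotation":[0,0,0]},
    {"translation":[0,0,-0.021],"rotation":[0,0,0]},
    {"translation":[0,0,-0.024],"rotation":[0,0,0]},
    {"translation":[0,0,-0.024],"rotation":[0,0,0]},
    {"translation":[0,0,-0.024],"rotation":[0,0,0]}
  ]
}}

```text
t: 6.13
eef_pos: [0.5167, 0.0449, 0.0262]
ee_rot: [3.141, 0.0, 3.07]
force: [0.3, 0.7, -0.4]
width: 0.0006
gripper_force: 0.0
```

{"method": "apply_moves", "body": {
  "steps": [
    {"translation":[0,0,-0.001],"rotation":[0,0,0]},
    {"translation":[0,0,-0.002],"rotation":[0,0,0]},
    {"translation":[0,0,-0.003],"rotation":[0,0,0]},
    {"translation":[0,0,-0.004],"rotation":[0,0,0]},
    {"translation":[0,0,-0.005],"rotation":[0,0,0]},
    {"translation":[0,0,-0.006],"rotation":[0,0,0]},
    {"translation":[0,0,-0.007],"rotation":[0,0,0]},
    {"translation":[0,0,-0.008],"rotation":[0,0,0]},
    {"translation":[0,0,-0.009],"rotation":[0,0,0]},
    {"translation":[0,0,-0.01],"rotation":[0,0,0]}
  ]
}}

```text
t: 6.97
eef_pos: [0.5166, 0.0449, 0.0239]
ee_rot: [3.141, 0.0, 3.07]
force: [0.1, 0.9, 2.3]
width: 0.0005
gripper_force: 1.4
```

{"method": "apply_moves", "body": {
  "steps": [
    {"translation":[0,0,-0.0005],"rotation":[0,0,0]},
    {"translation":[0,0,-0.001],"rotation":[0,0,0]},
    {"translation":[0,0,-0.0015],"rotation":[0,0,0]},
    {"translation":[0,0,-0.002],"rotation":[0,0,0]},
    {"translation":[0,0,-0.0025],"rotation":[0,0,0]},
    {"translation":[0,0,-0.003],"rotation":[0,0,0]},
    {"translation":[0,0,-0.003],"rotation":[0,0,0]},
    {"translation":[0,0,-0.003],"rotation":[0,0,0]},
    {"translation":[0,0,-0.003],"rotation":[0,0,0]},
    {"translation":[0,0,-0.003],"rotation":[0,0,0]}
  ]
}}

```text
t: 7.8
eef_pos: [0.5165, 0.0448, 0.0231]
ee_rot: [3.142, 0.0, 3.07]
force: [1.2, 0.8, 1.5]
width: 0.0005
gripper_force: 1.2
```

{"method": "apply_moves", "body": {
  "steps": [
    {"translation":[0,0,-0.0004],"rotation":[0,0,0]},
    {"translation":[0,0,-0.0008],"rotation":[0,0,0]},
    {"translation":[0,0,-0.0012],"rotation":[0,0,0]},
    {"translation":[0,0,-0.0016],"rotation":[0,0,0]},
    {"translation":[0,0,-0.002],"rotation":[0,0,0]},
    {"translation":[0,0,-0.002],"rotation":[0,0,0]},
    {"translation":[0,0,-0.002],"rotation":[0,0,0]},
    {"translation":[0,0,-0.002],"rotation":[0,0,0]},
    {"translation":[0,0,-0.002],"rotation":[0,0,0]},
    {"translation":[0,0,-0.002],"rotation":[0,0,0]}
  ]
}}

```text
t: 8.63
eef_pos: [0.5165, 0.0448, 0.0228]
ee_rot: [3.142, 0.0, 3.07]
force: [-0.2, 1.9, 5.2]
width: 0.0007
gripper_force: 2.7
```

{"method": "apply_moves", "body": {
  "steps": [
    {"translation":[0,0,-0.0003],"rotation":[0,0,0]},
    {"translation":[0,0,-0.0006],"rotation":[0,0,0]},
    {"translation":[0,0,-0.0009],"rotation":[0,0,0]},
    {"translation":[0,0,-0.0012],"rotation":[0,0,0]},
    {"translation":[0,0,-0.0012],"rotation":[0,0,0]},
    {"translation":[0,0,-0.0012],"rotation":[0,0,0]},
    {"translation":[0,0,-0.0012],"rotation":[0,0,0]},
    {"translation":[0,0,-0.0012],"rotation":[0,0,0]},
    {"translation":[0,0,-0.0012],"rotation":[0,0,0]},
    {"translation":[0,0,-0.0012],"rotation":[0,0,0]}
  ]
}}

```text
t: 9.47
eef_pos: [0.5165, 0.0448, 0.0228]
ee_rot: [3.142, 0.0, 3.07]
force: [-1.6, 1.2, 8.3]
width: 0.0009
gripper_force: 4.3
```

{"method": "apply_moves", "body": {
  "steps": [
    {"translation":[0,0,-0.0004],"rotation":[0,0,0]},
    {"translation":[0,0,-0.0008],"rotation":[0,0,0]},
    {"translation":[0,0,-0.0012],"rotation":[0,0,0]},
    {"translation":[0,0,-0.0016],"rotation":[0,0,0]},
    {"translation":[0,0,-0.0016],"rotation":[0,0,0]},
    {"translation":[0,0,-0.0016],"rotation":[0,0,0]},
    {"translation":[0,0,-0.0016],"rotation":[0,0,0]},
    {"translation":[0,0,-0.0016],"rotation":[0,0,0]},
    {"translation":[0,0,-0.0016],"rotation":[0,0,0]},
    {"translation":[0,0,-0.0016],"rotation":[0,0,0]}
  ]
}}

```text
t: 10.3
eef_pos: [0.5166, 0.0448, 0.0227]
ee_rot: [3.142, 0.001, 3.07]
force: [-3.3, 2.7, 13.4]
width: 0.0003
gripper_force: 6.4
```

{"method": "apply_moves", "body": {
  "steps": [
    {"translation":[0,0,-0.0002],"rotation":[0,0,0]},
    {"translation":[0,0,-0.0004],"rotation":[0,0,0]},
    {"translation":[0,0,-0.0005],"rotation":[0,0,0]},
    {"translation":[0,0,-0.0005],"rotation":[0,0,0]},
    {"translation":[0,0,-0.0005],"rotation":[0,0,0]},
    {"translation":[0,0,-0.0005],"rotation":[0,0,0]},
    {"translation":[0,0,-0.0005],"rotation":[0,0,0]},
    {"translation":[0,0,-0.0005],"rotation":[0,0,0]},
    {"translation":[0,0,-0.0005],"rotation":[0,0,0]},
    {"translation":[0,0,-0.0005],"rotation":[0,0,0]}
  ]
}}

```text
t: 11.13
eef_pos: [0.5166, 0.0448, 0.0227]
ee_rot: [3.141, 0.001, 3.07]
force: [-3.6, 2.0, 13.1]
width: 0.0004
gripper_force: 7.1
```

Seated at about 14 N. Next I'll lift off and back away behind the near edge, with the jaw open and squared to the line.

{"method": "apply_moves", "body": {
  "steps": [
    {"translation":[0,0,0.01],"rotation":[0,0,0]},
    {"translation":[0,0,0.05],"rotation":[0,0,0]},
    {"translation":[0,0,0.13],"rotation":[0,0,0]},
    {"translation":[0,0,0.25],"rotation":[0,0,-0.025]},
    {"translation":[-0.08,0,0.3],"rotation":[0,0,-0.025]},
    {"translation":[-0.18,0,0.3],"rotation":[0,0,-0.025]},
    {"translation":[-0.28,0,0.3],"rotation":[0,0,-0.025]},
    {"translation":[-0.37,0,0.3],"rotation":[0,0,-0.025]},
    {"translation":[-0.37,0,0.3],"rotation":[0,0,-0.025]},
    {"translation":[-0.37,0,0.3],"rotation":[0,0,-0.025]}
  ]
}}

```text
t: 11.97
eef_pos: [0.4229, 0.0444, 0.0973]
ee_rot: [3.141, 0.0, 3.058]
force: [0.0, 1.0, 0.2]
width: 0.0007
gripper_force: 0.0
```

{"method": "apply_moves", "body": {
  "steps": [
    {"translation":[0,0,0],"rotation":[0,0,0]},
    {"translation":[0,0,0],"rotation":[0,0,0]},
    {"translation":[0,0,0],"rotation":[0,0,0]},
    {"translation":[0,0,0],"rotation":[0,0,0]},
    {"translation":[0,0,0],"rotation":[0,0,0]},
    {"translation":[0,0,-0.05],"rotation":[0,0,0]},
    {"translation":[0,0,-0.1],"rotation":[0,0,0]},
    {"translation":[0,0,-0.15],"rotation":[0,0,0]},
    {"translation":[0,0,-0.2],"rotation":[0,0,0]},
    {"translation":[0,0,-0.2],"rotation":[0,0,0]}
  ],
  "jaw": -1
}}

```text
t: 12.8
eef_pos: [0.4227, 0.044, 0.0448]
ee_rot: [-3.139, -0.003, 3.056]
force: [-0.2, 0.4, -0.3]
width: 0.0612
gripper_force: 0.0
```

Run:
```python
from h import *
s=get_state();print(s['eef_pos'],s['ee_rot'],s['force'],s['width'])
crop('scene',195,155,160,115,5,'pics/s4.png')
```

```text
[0.42269052 0.04396471 0.04476312] [-3.13944502 -0.00332551  3.05599304] [-0.24626941  0.37754759 -0.33224063] 0.06121319370294436
```

View pics/s4.png

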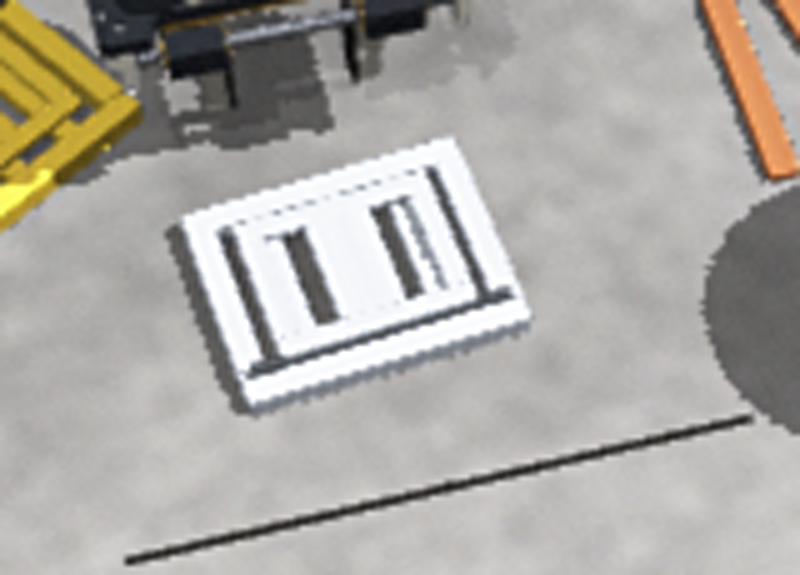

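The leaf is flat and the trivet hasn't moved: its far corners are at crop (250,398) and (530,318). The fingers are open behind it at (235,95) and (355,70). I'll lower them and start the push.

{"method": "apply_moves", "body": {
  "steps": [
    {"translation":[0,0,-0.04],"rotation":[0,0,0]},
    {"translation":[0,0,-0.08],"rotation":[0,0,0]},
    {"translation":[0,0,-0.12],"rotation":[0,0,0]},
    {"translation":[0,0,-0.145],"rotation":[0,0,0]},
    {"translation":[0,0,-0.145],"rotation":[0,0,0]},
    {"translation":[0.02,-0.002,-0.145],"rotation":[0,0,0]},
    {"translation":[0.04,-0.003,-0.145],"rotation":[0,0,0]},
    {"translation":[0.06,-0.005,-0.145],"rotation":[0,0,0]},
    {"translation":[0.08,-0.007,-0.145],"rotation":[0,0,0]},
    {"translation":[0.08,-0.007,-0.145],"rotation":[0,0,0]}
  ]
}}

```text
t: 13.68
eef_pos: [0.4455, 0.0433, 0.0109]
ee_rot: [3.141, 0.001, 3.057]
force: [0.5, 0.1, -0.1]
width: 0.0877
gripper_force: 0.0
```

{"method": "apply_moves", "body": {
  "steps": [
    {"translation":[0.01,-0.001,0],"rotation":[0,0,0]},
    {"translation":[0.02,-0.002,0],"rotation":[0,0,0]},
    {"translation":[0.03,-0.003,0],"rotation":[0,0,0]},
    {"translation":[0.04,-0.003,0],"rotation":[0,0,0]},
    {"translation":[0.05,-0.004,0],"rotation":[0,0,0]},
    {"translation":[0.06,-0.005,0],"rotation":[0,0,0]},
    {"translation":[0.07,-0.006,0],"rotation":[0,0,0]},
    {"translation":[0.08,-0.007,0],"rotation":[0,0,0]},
    {"translation":[0.09,-0.008,0],"rotation":[0,0,0]},
    {"translation":[0.1,-0.009,0],"rotation":[0,0,0]}
  ]
}}

```text
t: 14.52
eef_pos: [0.4674, 0.0404, 0.0102]
ee_rot: [-3.141, -0.003, 3.057]
force: [-5.1, 3.1, 3.2]
width: 0.0876
gripper_force: 3.2
```

Contact is made, at about 5 N. I'll push on, a bit slower.

{"method": "apply_moves", "body": {
  "steps": [
    {"translation":[0.008,-0.0007,0],"rotation":[0,0,0]},
    {"translation":[0.016,-0.0014,0],"rotation":[0,0,0]},
    {"translation":[0.024,-0.002,0],"rotation":[0,0,0]},
    {"translation":[0.032,-0.0027,0],"rotation":[0,0,0]},
    {"translation":[0.04,-0.0034,0],"rotation":[0,0,0]},
    {"translation":[0.048,-0.004,0],"rotation":[0,0,0]},
    {"translation":[0.056,-0.0048,0],"rotation":[0,0,0]},
    {"translation":[0.064,-0.0055,0],"rotation":[0,0,0]},
    {"translation":[0.072,-0.006,0],"rotation":[0,0,0]},
    {"translation":[0.08,-0.007,0],"rotation":[0,0,0]}
  ]
}}

```text
t: 15.35
eef_pos: [0.486, 0.0379, 0.0099]
ee_rot: [-3.139, -0.005, 3.056]
force: [-8.9, -1.1, 5.3]
width: 0.0874
gripper_force: 4.3
```

Run:
```python
from h import *
s=get_state();print(s['eef_pos'],s['ee_rot'],s['force'],s['width'])
a=grab_frame('scene')[170:270,210:350]; b=grab_frame('top')[195:290,215:355]
cv2.imwrite('pics/c5.png',np.vstack([cv2.resize(a,None,fx=4.2,fy=3,interpolation=cv2.INTER_CUBIC) if 0 else cv2.resize(a,(420,300),interpolation=cv2.INTER_CUBIC),cv2.resize(b,(420,285),interpolation=cv2.INTER_CUBIC)]))
cv2.imwrite('pics/raw_s5.png',a)
```

```text
[0.48602845 0.03785249 0.00991036] [-3.13940867 -0.00497087  3.05585036] [-8.91655412 -1.11239134  5.27242174] 0.0873673965563894
```

View pics/c5.png

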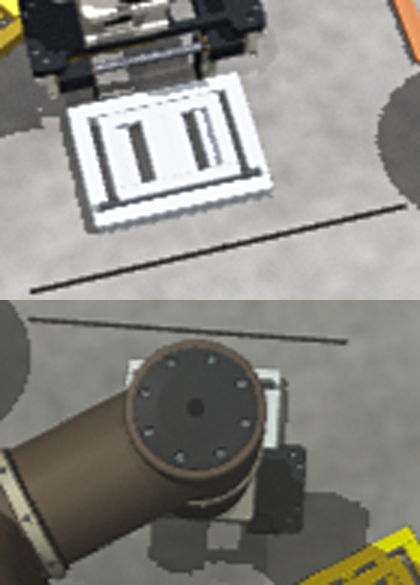

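The far edge now looks parallel to the line: its bottom corners are at about (98,232) and (270,190), and the line runs (32,291)–(405,206), at 3x scale. I'll measure the remaining gap.

```bash
cat >> h.py <<'E'
def gap(n,line,cor,z):
    a,b=[ray(n,*p,0)[:2] for p in line]
    if a[1]<b[1]:a,b=b,a
    u=(a-b)/np.linalg.norm(a-b);nx=np.array([u[1],-u[0]])
    for p in cor:
        q=ray(n,*p,z)[:2]-(a+b)/2;print('line-frame x,y mm',(q@nx*1e3).round(1),(q@u*1e3).round(1))
    print('yaw',np.degrees(np.arctan2(nx[1],nx[0])))
E
python3 - <<'E'
from h import *
S=lambda p:(210+(p[0]+.5)/3-.5,170+(p[1]+.5)/3-.5)
L=[S((32,291)),S((405,206))]
gap('scene',L,[S((98,232)),S((270,190))],0)
gap('scene',L,[S((95,222)),S((270,181))],.016)
# annotated enlarged far-edge crop
im=cv2.imread('pics/raw_s5.png')
cv2.imwrite('pics/s5z.png',cv2.resize(im[40:100,5:138],None,fx=6,fy=6,interpolation=cv2.INTER_CUBIC))
E
```

```text
line-frame x,y mm -40.0 -95.2
line-frame x,y mm -43.2 53.4
yaw -5.081027976231223
line-frame x,y mm -40.9 -96.3
line-frame x,y mm -42.6 52.9
yaw -5.081027976231223
```

View pics/s5z.png

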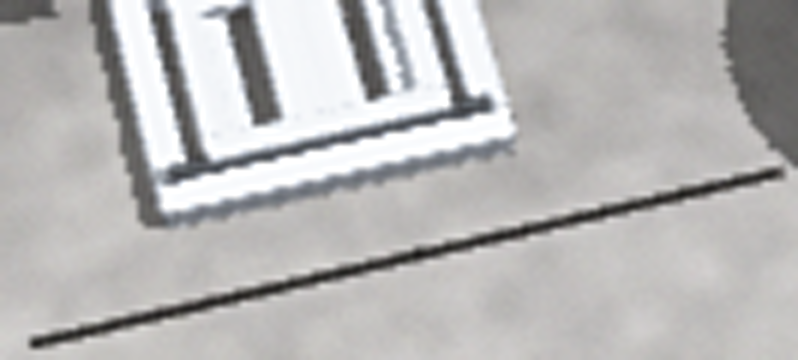

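{"method": "apply_moves", "body": {
  "steps": [
    {"translation":[0.01,-0.0008,0],"rotation":[0,0,0]},
    {"translation":[0.02,-0.0017,0],"rotation":[0,0,0]},
    {"translation":[0.03,-0.0026,0],"rotation":[0,0,0]},
    {"translation":[0.04,-0.0034,0],"rotation":[0,0,0]},
    {"translation":[0.05,-0.0043,0],"rotation":[0,0,0]},
    {"translation":[0.06,-0.0051,0],"rotation":[0,0,0]},
    {"translation":[0.07,-0.006,0],"rotation":[0,0,0]},
    {"translation":[0.08,-0.0068,0],"rotation":[0,0,0]},
    {"translation":[0.09,-0.0077,0],"rotation":[0,0,0]},
    {"translation":[0.1,-0.0086,0],"rotation":[0,0,0]}
  ]
}}

```text
t: 16.28
eef_pos: [0.511, 0.0358, 0.0099]
ee_rot: [-3.14, -0.005, 3.056]
force: [-8.5, 0.3, 6.0]
width: 0.0879
gripper_force: 4.3
```

{"method": "apply_moves", "body": {
  "steps": [
    {"translation":[0.004,-0.0003,0],"rotation":[0,0,0]},
    {"translation":[0.008,-0.0007,0],"rotation":[0,0,0]},
    {"translation":[0.012,-0.001,0],"rotation":[0,0,0]},
    {"translation":[0.016,-0.0014,0],"rotation":[0,0,0]},
    {"translation":[0.02,-0.0017,0],"rotation":[0,0,0]},
    {"translation":[0.02,-0.0017,0],"rotation":[0,0,0]},
    {"translation":[0.02,-0.0017,0],"rotation":[0,0,0]},
    {"translation":[0.02,-0.0017,0],"rotation":[0,0,0]},
    {"translation":[0.02,-0.0017,0],"rotation":[0,0,0]},
    {"translation":[0.02,-0.0017,0],"rotation":[0,0,0]}
  ]
}}

```text
t: 17.12
eef_pos: [0.5162, 0.0354, 0.0099]
ee_rot: [-3.14, -0.005, 3.056]
force: [-8.1, 0.2, 5.7]
width: 0.0877
gripper_force: 3.6
```

Run:
```python
from h import *
s=get_state();print(s['eef_pos'],s['ee_rot'],s['force'],s['width'])
a=np.mean([grab_frame('scene').astype(float) for _ in range(3)],0).astype('uint8')
cv2.imwrite('pics/full6.png',a);b=grab_frame('top');cv2.imwrite('pics/top6.png',b)
z=cv2.resize(a[215:270,215:345],None,fx=6,fy=6,interpolation=cv2.INTER_CUBIC)
y=cv2.resize(b[196:226,220:350],None,fx=6,fy=6,interpolation=cv2.INTER_CUBIC)
cv2.imwrite('pics/c6.png',np.vstack([z,y]))
```

```text
[0.51615985 0.03540108 0.00988731] [-3.13962243 -0.00472377  3.05588458] [-8.08702138  0.24819691  5.6595123 ] 0.08772645315692745
```

View pics/c6.png

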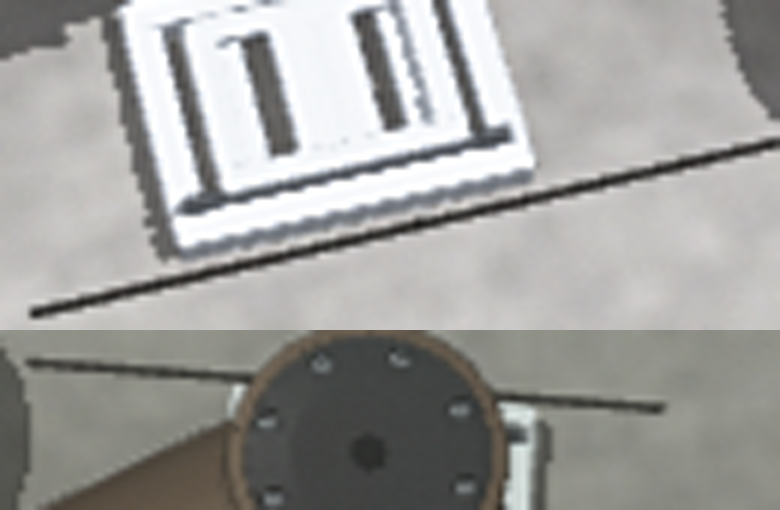

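Scene crop: the far edge's bottom corners are near (182,258) and (535,180), and the line runs (35,314)–(780,142). So the gap is about 20 px at 6x. I'll get it subpixel from column profiles.

```bash
cat >> h.py <<'E'
def meas(a):
    g=cv2.cvtColor(a,cv2.COLOR_BGR2GRAY).astype(float); ln=[];top=[];bot=[]
    p0=np.array([221.,267.]);p1=np.array([344.,238.5])
    for u in range(222,343):
        v0=p0[1]+(u-p0[0])*(p1-p0)[1]/(p1-p0)[0]; r=int(round(v0)); w=np.clip(150-g[r-2:r+3,u],0,None)
        if w.sum()>20: ln.append((u,(w*np.arange(r-2,r+3)).sum()/w.sum()))
    for u in range(250,300):
        v0=p0[1]+(u-p0[0])*(p1-p0)[1]/(p1-p0)[0]; r=int(round(v0))-12
        c=g[:,u]; k=[v for v in range(r-14,r+11) if c[v]>215 and c[v+1]<=215]
        if k: v=k[-1]; top.append((u,v+(c[v]-215)/(c[v]-c[v+1])))
    f=lambda P:np.polyfit(*np.array(P).T,1)
    out=[]
    for P in (ln,top):
        P=np.array(P);q=f(P)
        for _ in range(4):
            e=P[:,1]-np.polyval(q,P[:,0]);P=P[np.abs(e)<max(.5,2*np.median(abs(e)))];q=f(P)
        out.append(q);print(len(P),q,'rms',np.std(P[:,1]-np.polyval(q,P[:,0])).round(2))
    return out,g
E
python3 - <<'E'
from h import *
a=cv2.imread('pics/full6.png');(l,t),g=meas(a)
for u in (255,275,295): 
    v=int(np.polyval(l,u));print(u,g[v-14:v+4,u].astype(int))
line=[(u,np.polyval(l,u)) for u in(222,342)]
gap('scene',line,[(u,np.polyval(t,u)) for u in(245,303)],.016)
S=lambda p:(215+(p[0]+.5)/6-.5,215+(p[1]+.5)/6-.5)
gap('scene',line,[S((182,258)),S((535,180))],0)
T=lambda p:(220+(p[0]+.5)/6-.5,196+(p[1]-330+.5)/6-.5)
gap('top',[T((30,363)),T((664,409))],[T((236,388)),T((545,405))],.016)
E
```

```text
121 [-2.29830774e-01  3.17400294e+02] rms 0.1
50 [-2.27613827e-01  3.11138369e+02] rms 0.18
255 [248 254 204  97  99 255 252 249 253 251 150 121 154 199 103  42 184 195]
275 [252 255 142  99 255 255 249 251 255 147 115 138 191 181  53 104 189 192]
295 [124  87  92  72  99 255 254 251 255 232 138 122 157 196  73  51 193 202]
line-frame x,y mm -6.9 -92.9
line-frame x,y mm -6.7 53.2
yaw -4.961792364308375
line-frame x,y mm -9.5 -93.7
line-frame x,y mm -8.2 55.9
yaw -4.961792364308375
line-frame x,y mm -9.1 53.9
line-frame x,y mm -6.3 -98.8
yaw -4.887535932059497
```

Yaw is matched to about 0.1°. The remaining gap is about 7 mm, so I'll push 5 mm and then check.

{"method": "apply_moves", "body": {
  "steps": [
    {"translation":[0.003,-0.0003,0],"rotation":[0,0,0]},
    {"translation":[0.006,-0.0005,0],"rotation":[0,0,0]},
    {"translation":[0.009,-0.0008,0],"rotation":[0,0,0]},
    {"translation":[0.012,-0.001,0],"rotation":[0,0,0]},
    {"translation":[0.015,-0.0013,0],"rotation":[0,0,0]},
    {"translation":[0.018,-0.0015,0],"rotation":[0,0,0]},
    {"translation":[0.02,-0.0017,0],"rotation":[0,0,0]},
    {"translation":[0.02,-0.0017,0],"rotation":[0,0,0]},
    {"translation":[0.02,-0.0017,0],"rotation":[0,0,0]},
    {"translation":[0.02,-0.0017,0],"rotation":[0,0,0]}
  ]
}}

```text
t: 18.15
eef_pos: [0.521, 0.035, 0.0099]
ee_rot: [-3.14, -0.005, 3.056]
force: [-7.9, -0.4, 5.1]
width: 0.0877
gripper_force: 3.9
```

```bash
cat > m.py <<'E'
from h import *
s=get_state();print(s['eef_pos'],s['force'])
a=np.mean([grab_frame('scene').astype(float) for _ in range(3)],0).astype('uint8')
(l,t),g=meas(a)
l=np.array([-2.29830774e-01,3.17400294e+02])  # line as fitted when clear
for u in (255,265,275,285,295):
    v=int(np.polyval(l,u));print(u,round(np.polyval(l,u)-v+12,2),g[v-12:v+4,u].astype(int))
line=[(u,np.polyval(l,u)) for u in(222,342)]
gap('scene',line,[(u,np.polyval(t,u)) for u in(245,303)],.016)
E
python3 m.py
```

```text
[0.52104912 0.03495889 0.00988588] [-7.91582891 -0.3808702   5.08691681]
121 [-2.28973090e-01  3.17015227e+02] rms 0.19
50 [-2.27918351e-01  3.13040852e+02] rms 0.18
255 12.79 [250 255 194  92 157 255 251 249 254 218 138 125  48  38 187 196]
265 12.5 [252 255 138  85 245 255 249 250 255 156 121 128  56  70 189 194]
275 12.2 [253 239 118  97 255 253 249 252 255 163 130 167  52 108 191 193]
285 12.9 [249 255 200  94  97 255 253 250 254 248 153 125  71  32 151 192]
295 12.6 [ 87  70  93  71 160 255 253 252 255 188 131 124  31  54 195 202]
line-frame x,y mm -2.0 -94.0
line-frame x,y mm -1.8 51.9
yaw -4.961792354607317
```

{"method": "apply_moves", "body": {
  "steps": [
    {"translation":[0.002,-0.0002,0],"rotation":[0,0,0]},
    {"translation":[0.004,-0.0003,0],"rotation":[0,0,0]},
    {"translation":[0.006,-0.0005,0],"rotation":[0,0,0]},
    {"translation":[0.007,-0.0006,0],"rotation":[0,0,0]},
    {"translation":[0.007,-0.0006,0],"rotation":[0,0,0]},
    {"translation":[0.007,-0.0006,0],"rotation":[0,0,0]},
    {"translation":[0.007,-0.0006,0],"rotation":[0,0,0]},
    {"translation":[0.007,-0.0006,0],"rotation":[0,0,0]},
    {"translation":[0.007,-0.0006,0],"rotation":[0,0,0]},
    {"translation":[0.007,-0.0006,0],"rotation":[0,0,0]}
  ]
}}

```text
t: 19.13
eef_pos: [0.5227, 0.0348, 0.0099]
ee_rot: [-3.14, -0.005, 3.056]
force: [-8.2, 0.9, 3.9]
width: 0.0874
gripper_force: 4.0
```

{"method": "apply_moves", "body": {
  "steps": [
    {"translation":[-0.01,0.0008,0],"rotation":[0,0,0]},
    {"translation":[-0.03,0.0026,0],"rotation":[0,0,0]},
    {"translation":[-0.07,0.006,0],"rotation":[0,0,0]},
    {"translation":[-0.15,0.013,0],"rotation":[0,0,0]},
    {"translation":[-0.15,0.013,0.1],"rotation":[0,0,0]},
    {"translation":[-0.15,0.013,0.25],"rotation":[0,0,0]},
    {"translation":[-0.25,0.013,0.4],"rotation":[0,0,0]},
    {"translation":[-0.35,0.013,0.5],"rotation":[0,0,0]},
    {"translation":[-0.35,0.013,0.5],"rotation":[0,0,0]},
    {"translation":[-0.35,0.013,0.5],"rotation":[0,0,0]}
  ]
}}

```text
t: 19.97
eef_pos: [0.4379, 0.0397, 0.1376]
ee_rot: [3.138, 0.005, 3.058]
force: [0.2, -1.0, -0.8]
width: 0.0877
gripper_force: 0.0
```

```bash
python3 m.py
python3 - <<'E'
from h import *
a=grab_frame('scene');b=grab_frame('top')
z=cv2.resize(a[205:270,215:345],None,fx=6,fy=6,interpolation=cv2.INTER_CUBIC)
y=cv2.resize(b[196:226,220:350],None,fx=6,fy=6,interpolation=cv2.INTER_CUBIC)
cv2.imwrite('pics/c7.png',np.vstack([z,y]))
E
```

```text
[0.43790729 0.03965235 0.13757815] [ 0.17591998 -1.04650749 -0.84276211]
121 [-2.28665229e-01  3.16937482e+02] rms 0.16
50 [-2.28377713e-01  3.13775183e+02] rms 0.18
255 12.79 [247 253 255 135  98 255 254 249 251 255 149 119 119  52 183 192]
265 12.5 [249 253 213 103  90 255 252 248 252 255 158 121  75  68 187 193]
275 12.2 [248 255 193  89 130 255 251 249 254 226 141 121  61 108 188 191]
285 12.9 [249 251 255 146  83 231 255 250 251 255 165 123 113  42 148 193]
295 12.6 [ 90  75  73  75  99 255 254 250 253 255 155 122  85  59 194 200]
line-frame x,y mm -0.3 -94.3
line-frame x,y mm -0.2 51.4
yaw -4.961792354607317
```

View pics/c7.png

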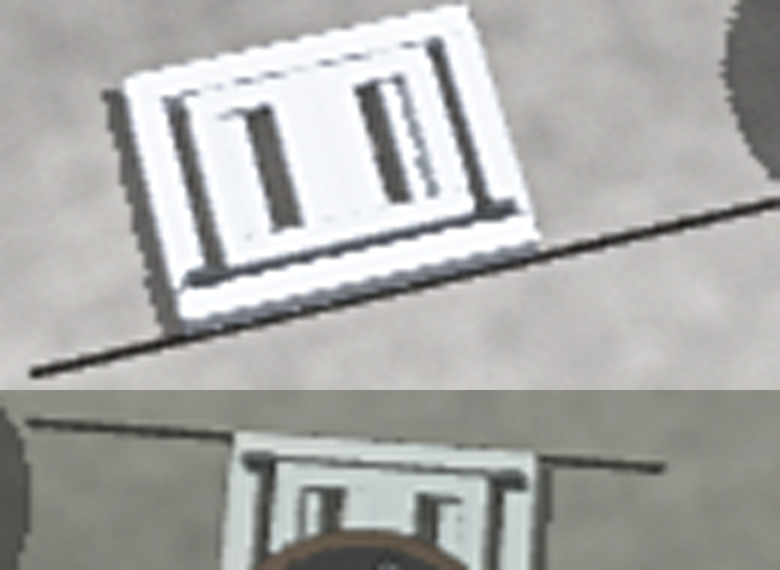

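The far edge lies along the line at both corners, crop (180,332) and (538,250), with about half the line's width still showing. The gap is ≈-0.3 mm, the leaf is flat and the arm is clear.

```bash
python3 -c "
from station import *
print(job_done())"
```

```text
the job is handed in; nothing more can be done
None
```

The trivet is folded flat and seated with about 14 N, its far edge measures within about 0.5 mm of the line's middle and square to it, the arm is clear, and the job is handed in (no verdict was returned).

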